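Peel a parts tray off the stuck stack and hold it under the hub

ROBOT

A 6-joint arm with a two-finger parallel gripper is mounted at the origin on the work surface. World frame = base frame: x ahead of the robot, y to its left, z up, the work surface at z = 0. Lengths are in m, angles in rad, forces in N, time in s.
With the tool pointing down it reaches from about 0.425 to 0.95 m from the base axis. Payload 3.5 kg.
Tool frame: the origin (TCP) lies between the finger pads; the fingertips stand 14 mm ahead of it and the grasp point (between the pads) lies 5 mm behind it; z points along the fingers, y is the direction in which the jaws open and shut (so a half turn about z gives the same grasp; the last joint's range is limited). The gripper opens to 85 mm and grips with 20 to 120 N. Pads are 22 mm wide; open, the fingers measure 114 mm over their backs; the gripper's body (76 mm by 85 mm) begins 54 mm behind the grasp point. The pads swing forward as they close: fully open they stand 13 mm farther back than shut.
Start: joints at [1.11, 0.286, 1.577, -0, 1.279, -0.15], TCP at [0.206, 0.643, 0.245] pointing down, gripper open.
Joint ranges: [-2.77, 2.77], [-0.9, 2.22], [0.21, 2.48], [-1.53, 4.67], [0.24, 2.81], [-2.84, 2.84]. Speed limits (rad/s): [2.79, 2.79, 3.14, 3.14, 3.14, 3.14].

INTERFACE

Orientations are given as a unit quaternion [x, y, z, w].
In Python, from plant import ctrl gives the robot as it stands. The module is installed in compiled form; this text tells all that it offers.
- The arm moves only by the tool servo_tool, never from a script. Its argument "increments" is text: rows parted by semicolons, each of 7 numbers parted by spaces: the turn, a rotation vector about the tool's x, y, z in rad, then the shift along the tool's x, y, z in cm, then the finger opening in cm, from 0 to 8.54. In form: ax ay az dx dy dz claw; .... A call has 1 to 10 rows; each row is the pose to reach, as a shift and turn from the pose commanded when the call began, along the tool's axes at that moment; what a row does not reach only later rows make up. A row lasts 1/12 s, in which the tool goes at most 41.7 mm and 7.16 degrees, less where a joint would pass 70% of its speed; a pose out of reach is approached as far as the arm can. A call with a gripper value outside its range is refused whole. The fingers move at their own pace and stop on an object; "grip_force" is the grip in N (left out, the last holds). Time passes only in rows, so rows that repeat a pose let the fingers close. It gives the time, the measured TCP pose, the force and the opening at its end, in the units of the state.
- ctrl.get_state(): the state, without advancing time (a new reading comes with each control period).
- ctrl.read_camera(name): name is "side" or "top" or "wrist"; returns (picture, depth): 384x512x3 uint8, red, green, blue; 384x512 float32, m along the optical axis (not along the pixel's ray), 0 where there is no reading.
- ctrl.camera_info(name): a dict with "camera_matrix" (3x3 intrinsics, pixels), "D" ([k1, k2, p1, p2, k3] as OpenCV has them; the pictures are not rectified), "world_to_cam" (4x4, takes a point from world to camera coordinates). Camera axes: x right, y down, z forward; pixel columns grow to the right and rows downward; lengths in m; the calibration is good to about 2 mm. A picture is of the moment at which its call begins: read the wrist's pose just before it. camera_info takes no time and is no camera call; for the wrist camera it gives the pose at the moment of the call.
- ctrl.sign_off(): hands the job in, once; it reports no verdict.
The state is a dict: "time": time; "qpos": joint angles; "dq": joint speeds; "joint_efforts": joint torques, N m; "eef_pos": TCP position; "tcp_rot": TCP orientation; "contact_force": force on the tool from outside, world axes, zero at the start; "wrist_torque": the same for the moment, N m; "opening": opening from 0.0 (shut) to 1.0 (fully open).
Only numpy, scipy, OpenCV 4.12 (cv2) and the standard library are available. Lean on these libraries where they do the work, as an engineer would, in place of code of your own. Each camera call takes 0.05 s, during which the arm holds its last target.

TASK

Peel the top parts tray off the greasy nested stack: take it by its upright corner ear and raise that near end well up first, while the far end still sits in the stack, then lift it clear without tipping, lifting or dragging the trays beneath. Carry it to the wheel hub hanging in the bench fixture and hold it out level beneath the hub, with the hub's lower axle end over the tray's floor and no more than about 10 cm above the tray's rim, touching neither hub nor fixture, so that it can catch the bearing balls. Finish while still holding the tray there in the gripper - do not set it down or let go - and do not knock the hub or disturb the other things on the bench.

Things in the scene. Friction and masses are not known exactly. Their poses are not given: they have to be found in the camera images.
- tray: Top tray of the stack, loose, bare aluminium, 160 g. Origin: centre of its floor's underside; x points from the near (ear) end to the far end, y left, z up. Floor 150 (x) x 90 (y), walls flare 15 deg, flange 194 x 134, its top at z = 30, with a turned-down 12 mm edge. Far right flange corner cut away for the ear of the tray beneath. Nested in the stack its floor lies 54 above the bench.
- tray_ear (a point): Centre of the top tray's upright ear at its near left corner: a block 34 (x) x 8 (y) x 29 (z) mm on the flange, centred at x = -76, y = 59, z = 44.5 in the tray's frame (its foot at z = 30, top at 59). Pinch it across its 8 mm, fingers closing along the tray's y. Axes as the tray's.
- tray_near (a point): Middle of the near edge of the top tray's flange, on its top (x = -97, z = 30 mm in the tray's frame).
- tray_far (a point): Middle of the far edge of the top tray's flange, on its top (x = 97, z = 30 mm in the tray's frame): turn the tray about this edge to peel it. Grease tack inside the turned-down edges holds the tray, some 7 N across the middle (x = -30) and 5 N at the far end, until that spot has risen about 7 mm; a straight pull can tug the trays beneath along.
- stack: Rest of the stack, to stay put: three more such trays stuck together 16 mm apart, alternately turned end for end, on a steel base plate 220 x 140 x 6; loose on the bench, 1 kg. Origin: centre of the base's underside; x as the top tray's. Its own top ear (not to be gripped) stands at x = 76, y = -59, up to z = 97 mm. The top tray's flange top lies at z = 84 here.
- fixture: Fixed fixture holding a wheel hub by its upper end. Origin: on the bench straight under the hub. Base plate 110 x 130 x 14 and post (32 thick, 345 mm high) stand 200 mm along its +x, away from the robot; a 26 mm wide arm at 289 to 311 mm height reaches back to the hub. The hub hangs upright, its largest flange 54 mm across at 247 height.
- hub_tip (a point): Lower end of the hub's 12 mm axle, 230 mm above the bench, pointing down, on the hub's axis.
- lube: Bystander: white bottle with black cap, 44 mm across, 130 high. Origin: centre of its underside.
- tub: Bystander: grease tub, 70 mm across, 55 high. Origin: centre of its underside.
- driver: Bystander: screwdriver lying down, 180 mm long along its x. Origin: underside, near its middle.
- spanner: Bystander: spanner lying flat, 170 mm long along its x, on the bench on the robot side of the hub. Origin: underside, near its middle.
- race: Bystander: steel bearing ring, 48 mm across, 9 high, lying on the bench close to the spot under the hub. Origin: centre of its underside.
- lockring: Bystander: dark steel ring, 44 mm across, 10 high, lying on the bench beyond the far end of the stack. Origin: centre of its underside.
- mug: Bystander: white mug, 76 mm across, 85 high, handle at +y. Origin: centre of its underside.
There are look-alikes about, which are no part of the job. Leave any purple or red look-alike of the tray alone.

How it is judged:
By the outcome, as a careful person would: the job done as asked, in the order asked, and still so for the second after the job is handed in, while the arm keeps its last pose, push and grip.
It also fails if it takes over 48 s, if anything falls off the work surface, if the arm or the gripper's body presses on something with over 40 N, if the wrist force passes 120 N, or if a joint passes its speed limit or range.

## Working session

There is one attempt and no reset: what is moved stays moved. The work goes in short steps, Python scripts to look and compute and a tool call to move; the robot and the scene stay as the last step left them, time stands still between calls to the robot, and variables do not carry over. Pictures are saved under pics/ and viewed, and the job is handed in when it is done.

Besides the shell and the picture viewer there is one more tool, called after "Call:" by a JSON object that holds its "method" and its "body". servo_tool: Moves the arm, as the interface text tells. Its arguments: {"type":"object","properties":{"increments":{"type":"string"},"grip_force":{"type":"number"}},"required":["increments"]}

```bash
mkdir -p pics; ls; cat > h.py <<'E'
import numpy as np, cv2
from plant import ctrl
from scipy.spatial.transform import Rotation as R
def snap(n,f):
    info=ctrl.camera_info(n); im,d=ctrl.read_camera(n)
    np.savez(f'pics/{f}.npz',im=im,d=d,K=info['camera_matrix'],D=info['D'],T=info['world_to_cam'])
    cv2.imwrite(f'pics/{f}.png',im[:,:,::-1]); 
def load(f): return np.load(f'pics/{f}.npz')
def ray(s,px):
    T=np.array(s['T']);p=cv2.undistortPoints(np.array(px,float).reshape(-1,1,2),np.array(s['K']),np.array(s['D'],float)).reshape(-1,2)
    d=np.c_[p,np.ones(len(p))]@T[:3,:3]   # R^T d
    return -T[:3,:3].T@T[:3,3], d
def onz(s,px,z):
    o,d=ray(s,px); return o+d*((z-o[2])/d[:,2])[:,None]
def dep(s,px):
    o,d=ray(s,px); px=np.array(px).reshape(-1,2).astype(int); return o+d*s['d'][px[:,1],px[:,0]][:,None]
def proj(s,P):
    T=np.array(s['T']);rv=cv2.Rodrigues(T[:3,:3])[0]
    return cv2.projectPoints(np.array(P,float).reshape(-1,1,3),rv,T[:3,3],np.array(s['K']),np.array(s['D'],float))[0].reshape(-1,2)
E
python3 - <<'E'
from h import *
snap('top','t0');snap('side','s0')
a=cv2.imread('pics/t0.png');b=cv2.imread('pics/s0.png')
for n in('t0','s0'):
    s=load(n);T=s['T'];print(n,(-T[:3,:3].T@T[:3,3]).round(3),T[2,:3].round(2),s['K'][0,0])
print(ctrl.get_state())
E
```

```text
pics
t0 [ 4.110e-01 -1.000e-03  1.532e+00] [ 0.06 -0.01 -1.  ] 458.8835809834141
s0 [0.198 0.975 1.313] [ 0.2  -0.62 -0.76] 417.3876303708068
{'time': 0.1, 'qpos': array([ 1.10997017e+00,  2.87125328e-01,  1.57802567e+00,  7.60966236e-07,
        1.27857673e+00, -1.49996901e-01]), 'dq': array([ 0.00119487, -0.00227554, -0.00127156,  0.00059125,  0.00197715,
       -0.00136002]), 'joint_efforts': array([ 3.70648168e-04, -4.07293868e+01, -2.93699509e+01, -1.39228828e-04,
        3.42576393e-03, -1.05761586e-05]), 'eef_pos': array([0.20616716, 0.6421602 , 0.24405595]), 'tcp_rot': array([ 1.54789765e-01,  9.87946855e-01, -1.01802170e-03, -3.21339315e-04]), 'contact_force': array([ 0.57799421, -0.26314216, -1.06105907]), 'wrist_torque': array([-0.04397444,  0.03193566,  0.0474205 ]), 'opening': 0.9998524259207386}
```

View pics/t0.png

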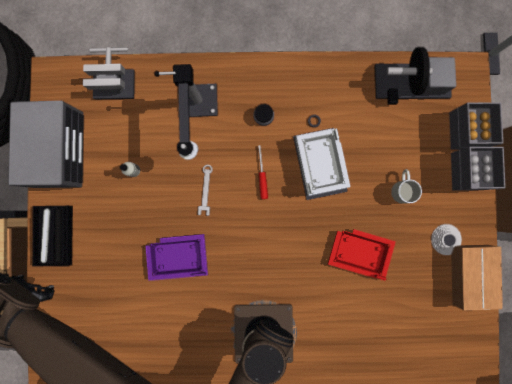

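View pics/s0.png

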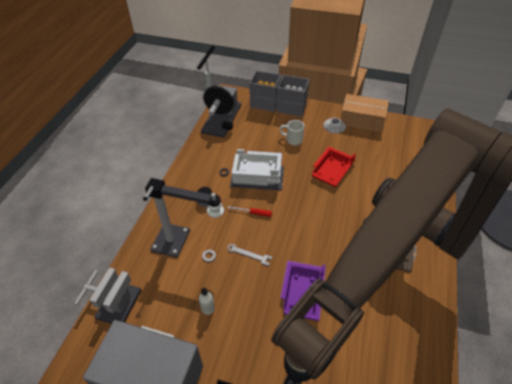

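```bash
python3 - <<'E'
from h import *
a=cv2.imread('pics/t0.png');b=cv2.imread('pics/s0.png')
c=cv2.resize(a[115:210,275:370],None,fx=6,fy=6,interpolation=cv2.INTER_CUBIC)
cv2.imwrite('pics/t0c.png',c)
c=cv2.resize(b[140:200,215:300],None,fx=8,fy=8,interpolation=cv2.INTER_CUBIC)
cv2.imwrite('pics/s0c.png',c)
E
```

```text
(no output)
```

View pics/t0c.png

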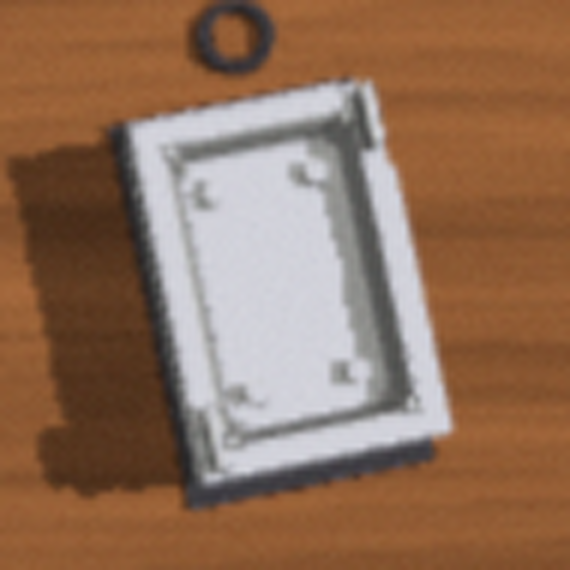

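View pics/s0c.png

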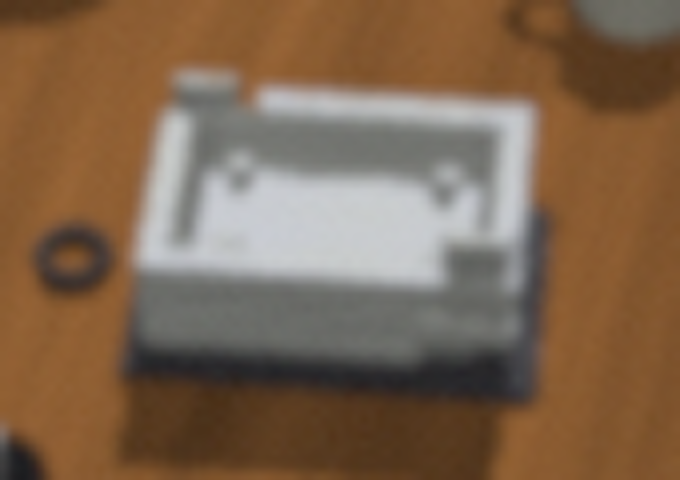

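```bash
cat > fit.py <<'E'
from h import *
s=load('t0');im=s['im'];hsv=cv2.cvtColor(im,cv2.COLOR_RGB2HSV)
m=((hsv[:,:,1]<60)&(hsv[:,:,2]>165)).astype(np.uint8);m[:115]=0;m[210:]=0;m[:,:280]=0;m[:,365:]=0
c=max(cv2.findContours(m,cv2.RETR_EXTERNAL,cv2.CHAIN_APPROX_NONE)[0],key=cv2.contourArea).reshape(-1,2)
W=onz(s,c,.084)
r=cv2.minAreaRect((W[:,:2]*1000).astype(np.float32));print(r);print(cv2.boxPoints(r))
# from top tray pose guess
s2=load('s0')
E
python3 fit.py
python3 - <<'E'
from h import *
s=load('t0')
cr=lambda x,y:(x/6+275-.4,y/6+115-.4)
P=onz(s,[cr(130,125),cr(200,483),cr(450,432)],.084);print(P.round(4))
print(np.linalg.norm(P[0]-P[1]),np.linalg.norm(P[2]-P[1]))
print('depth flange',dep(s,[(302,165),(340,165),(322,163),(323,194)]).round(4))
print('hub area depth',dep(s,[(187,150),(184,146),(183,120),(183,75),(200,98),(192,152)]).round(4))
s2=load('s0');
c=lambda x,y:(x/8+215-.4,y/8+140-.4)
print(onz(s2,[c(135,265),c(165,105),c(535,100)],.084).round(4))
E
```

```text
((560.52490234375, -198.68849182128906), (194.1936492919922, 134.49856567382812), 11.022961616516113)
[[ 452.36124  -151.24506 ]
 [ 478.07767  -283.26224 ]
 [ 668.6886   -246.13193 ]
 [ 642.97217  -114.114746]]
[[ 0.6432 -0.1146  0.084 ]
 [ 0.4527 -0.1483  0.084 ]
 [ 0.4779 -0.2812  0.084 ]]
0.19342676264894115 0.135325014594933
depth flange [[ 0.5492 -0.1319  0.0758]
 [ 0.5475 -0.2531  0.0787]
 [ 0.5568 -0.1986  0.0564]
 [ 0.4579 -0.2064  0.0072]]
hub area depth [[0.5713 0.197  0.3097]
 [0.5791 0.2013 0.3318]
 [0.6529 0.2077 0.31  ]
 [0.7737 0.2062 0.3209]
 [0.7735 0.1946 0.0629]
 [0.5699 0.1886 0.2762]]
[[ 0.6412 -0.1124  0.084 ]
 [ 0.6639 -0.2277  0.084 ]
 [ 0.4765 -0.2858  0.084 ]]
```

```bash
python3 - <<'E'
from h import *
a=cv2.imread('pics/t0.png');b=cv2.imread('pics/s0.png')
A=cv2.resize(a[60:170,140:240],None,fx=5,fy=5,interpolation=cv2.INTER_CUBIC)
B=cv2.resize(b[175:265,145:245],None,fx=5,fy=5,interpolation=cv2.INTER_CUBIC)
B=cv2.copyMakeBorder(B,0,A.shape[0]-B.shape[0],0,0,cv2.BORDER_CONSTANT)
c=np.hstack([A,B]); c=cv2.resize(c,(800,int(c.shape[0]*.8)));cv2.imwrite('pics/hub.png',c);print(c.shape)
E
```

```text
(440, 800, 3)
```

View pics/hub.png

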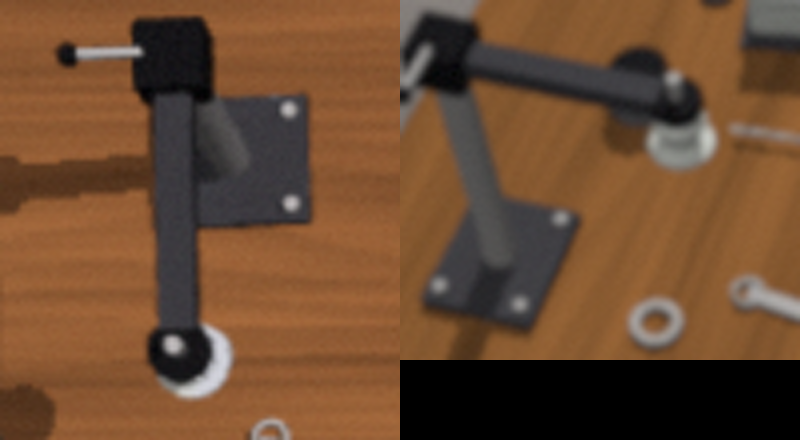

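```bash
python3 - <<'E'
from h import *
s=load('t0');s2=load('s0')
print(onz(s,[(188.1,149.6)],.247),onz(s2,[(215.0,210)],.247))
# arm centreline + post: arm top z .311
P=onz(s,[(140+174/4,60+95/4),(140+178/4,60+325/4)],.311);print(P)
# clamp ball at top of hub? base bolts
print(onz(s,[(140+310/4,60+95/4),(140+310/4,60+222/4)],.014))
for h in [(.5685,.198)]:
    for n,q in(('t0',s),('s0',s2)):
        im=cv2.imread(f'pics/{n}.png');t=np.linspace(0,2*np.pi,40)
        e=proj(q,np.c_[h[0]+.027*np.cos(t),h[1]+.027*np.sin(t),.247+0*t])
        x0,y0=e.mean(0).astype(int)-25
        I=cv2.resize(im[y0:y0+50,x0:x0+50],(400,400),interpolation=cv2.INTER_CUBIC)
        cv2.polylines(I,[((e-[x0,y0]+.5)*8).astype(int)],True,(0,0,255))
        cv2.imwrite(f'pics/o_{n}.png',I)
cv2.imwrite('pics/o.png',np.hstack([cv2.imread('pics/o_t0.png'),cv2.imread('pics/o_s0.png')]))
E
```

```text
[[0.58059205 0.20402465 0.247     ]] [[0.57967341 0.20546364 0.247     ]]
[[0.75233574 0.20640112 0.311     ]
 [0.59484791 0.20348537 0.311     ]]
[[0.83353183 0.14197195 0.014     ]
 [0.72502891 0.14242946 0.014     ]]
```

View pics/o.png

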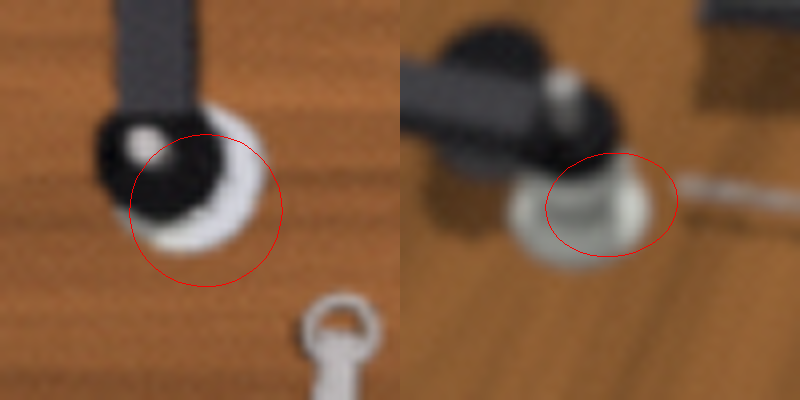

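Call:
{"method": "servo_tool", "body": {"increments": "0 0 -0.05 -0.4 -3.6 0 4; 0 0 -0.1 -0.9 -7.2 0 4; 0 0 -0.15 -1.3 -10.7 0 4; 0 0 -0.2 -1.8 -14.3 0 4; 0 0 -0.25 -2.2 -17.9 0 4; 0 0 -0.3 -2.6 -21.5 0 4; 0 0 -0.35 -3.1 -25.1 0 4; 0 0 -0.4 -3.5 -28.6 0 4; 0 0 -0.45 -4 -32.2 0 4; 0 0 -0.504 -4.4 -35.8 0 4", "grip_force": 110}}

```text
time: 0.93
eef_pos: [0.1379, 0.2867, 0.2445]
tcp_rot: [-0.098, 0.995, -0.001, -0.0]
contact_force: [0.8, -0.3, 1.0]
opening: 0.469
```

Call:
{"method": "servo_tool", "body": {"increments": "0 0 0 -2.8 -2.7 0 4; 0 0 0 -5.6 -5.4 0 4; 0 0 0 -8.4 -8 0 4; 0 0 0 -11.2 -10.7 0 4; 0 0 0 -14 -13.4 0 4; 0 0 0 -16.8 -16.1 0 4; 0 0 0 -19.6 -18.8 0 4; 0 0 0 -22.4 -21.5 0 4; 0 0 0 -22.4 -21.5 0 4"}}

```text
time: 1.68
eef_pos: [0.4038, 0.1169, 0.245]
tcp_rot: [-0.094, 0.996, -0.001, 0.0]
contact_force: [-0.0, 1.0, -0.1]
opening: 0.464
```

```bash
cat > rel.py <<'E'
from h import *
import sys
def rel(p,Rt):
    st=ctrl.get_state();r=R.from_quat(st['tcp_rot'])
    d=r.inv().apply(np.array(p)-st['eef_pos'])*100
    a=(r.inv()*Rt).as_rotvec(); return a.round(4),d.round(2)
def Rtray(yaw,tilt=0): # tray rotation
    return R.from_euler('z',yaw)*R.from_euler('y',tilt)
Rgt=R.from_matrix(np.array([[-1,0,0],[0,1,0],[0,0,-1.]]).T) # tool in tray axes: x=-x,y=y,z=-z
E
python3 - <<'E'
from rel import *
st=ctrl.get_state();print(st['time'],st['eef_pos'],st['qpos'].round(2))
for z in(.2,.1):print(rel([.4746,-.1553,z],Rtray(np.radians(11.02))*Rgt))
E
```

```text
1.6833 [0.40382935 0.11689457 0.24497176] [ 0.04 -0.31  2.17 -0.    1.28 -1.72]
(array([-0.0017,  0.0003, -0.0046]), array([ -1.87, -28.05,   4.55]))
(array([-0.0017,  0.0003, -0.0046]), array([ -1.87, -28.04,  14.55]))
```

Call:
{"method": "servo_tool", "body": {"increments": "0 0 0 -0.2 -3.5 0.5 4; 0 0 0 -0.5 -7 1 4; 0 0 0 -0.7 -10.5 1.5 4; 0 0 0 -0.9 -14 2 4; 0 0 0 -1.2 -17.5 2.5 4; 0 0 0 -1.4 -21 3.2 4; 0 0 0 -1.6 -24.5 3.9 4; 0 0 -0.004 -1.87 -28.05 4.55 4; 0 0 -0.004 -1.87 -28.05 4.55 4; 0 0 -0.004 -1.87 -28.05 4.55 4"}}

```text
time: 2.52
eef_pos: [0.4716, -0.1521, 0.1988]
tcp_rot: [-0.097, 0.995, 0.001, -0.001]
contact_force: [-0.6, 0.3, -0.6]
opening: 0.473
```

```bash
python3 - <<'E'
from rel import *
st=ctrl.get_state();print(st['time'],st['eef_pos'],st['qpos'].round(2))
print(rel([.4746,-.1553,.101],Rtray(np.radians(11.02))*Rgt))
snap('wrist','w1')
s=load('w1');T=s['T'];print((-T[:3,:3].T@T[:3,3]).round(3),T[2,:3].round(2))
c=np.array([.5605,-.1987,.054]);Rt=Rtray(np.radians(11.02))
pts=[(x,y,z) for z in(30,59) for x in(-93,-59) for y in(55,63)]
p=proj(s,c+Rt.apply(np.array(pts)/1000));im=cv2.imread('pics/w1.png')
for q in p:cv2.circle(im,tuple(q.astype(int)),2,(0,0,255),-1)
cv2.imwrite('pics/w1o.png',im)
E
```

```text
2.5167 [ 0.47161195 -0.1521397   0.19881248] [-0.52 -0.07  2.05  0.    1.16 -2.28]
(array([ 0.002 , -0.0018,  0.0021]), array([-0.25, -0.39,  9.78]))
[ 0.39  -0.169  0.326] [ 0.32  0.06 -0.95]
```

View pics/w1o.png

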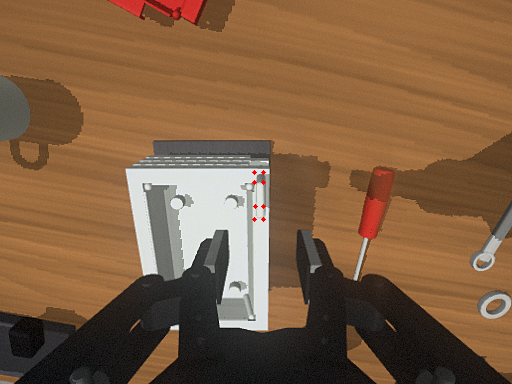

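```bash
python3 - <<'E'
import cv2,numpy as np
a=cv2.imread('pics/w1.png')[140:250,200:300];b=cv2.imread('pics/w1o.png')[140:250,200:300]
cv2.imwrite('pics/w1c.png',cv2.resize(np.hstack([a,b]),None,fx=4,fy=4,interpolation=cv2.INTER_CUBIC))
E
```

```text
(no output)
```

View pics/w1c.png

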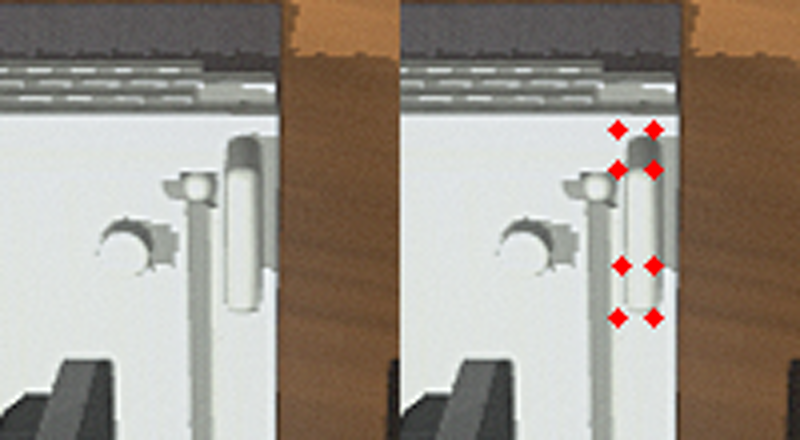

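Call:
{"method": "servo_tool", "body": {"increments": "0 0 0 0 0.1 2 4; 0 0 0 0 0.1 4 4; 0 0 0 0 0.1 5 4; 0 0 0 0 0.1 5 4; 0 0 0 0 0.1 5 4"}}

```text
time: 2.98
eef_pos: [0.4716, -0.1492, 0.1497]
tcp_rot: [-0.099, 0.995, 0.0, -0.0]
contact_force: [0.6, -0.1, 1.3]
opening: 0.471
```

```bash
python3 - <<'E'
from rel import *
st=ctrl.get_state();print(st['time'],st['eef_pos'],st['qpos'].round(2))
print(rel([.4744,-.1543,.101],Rtray(np.radians(11.02))*Rgt))
E
```

```text
2.9833 [ 0.47163591 -0.14922072  0.1497382 ] [-0.51 -0.01  2.09  0.    1.06 -2.28]
(array([ 0.0007, -0.0007,  0.0063]), array([-0.17, -0.56,  4.87]))
```

Call:
{"method": "servo_tool", "body": {"increments": "0 0 0.006 -0.2 -0.5 1 4; 0 0 0.006 -0.2 -0.5 2 4; 0 0 0.006 -0.2 -0.5 2.5 4; 0 0 0.006 -0.2 -0.5 2.5 4; 0 0 0.006 -0.2 -0.5 2.5 4"}}

```text
time: 3.4
eef_pos: [0.4746, -0.1548, 0.1243]
tcp_rot: [-0.095, 0.995, 0.0, -0.0]
contact_force: [0.8, -0.4, 0.5]
opening: 0.469
```

```bash
python3 - <<'E'
from rel import *
st=ctrl.get_state();print(st['time'],st['eef_pos'],st['qpos'].round(2))
print(rel([.4744,-.1543,.101],Rtray(np.radians(11.02))*Rgt))
snap('wrist','w2')
E
```

```text
3.4 [ 0.47458179 -0.15476312  0.12429316] [-0.52  0.04  2.1   0.    1.01 -2.28]
(array([ 0.0008, -0.0009, -0.0013]), array([0.01, 0.05, 2.33]))
```

View pics/w2.png

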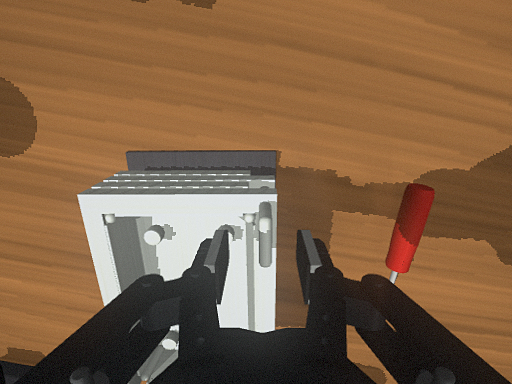

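Call:
{"method": "servo_tool", "body": {"increments": "0 0 0 0 0.05 1 4; 0 0 0 0 0.05 2 4; 0 0 0 0 0.05 2.3 4; 0 0 0 0 0.05 2.3 4"}}

```text
time: 3.78
eef_pos: [0.4737, -0.1538, 0.1]
tcp_rot: [-0.095, 0.995, 0.001, -0.001]
contact_force: [-0.2, 0.5, 0.4]
opening: 0.466
```

Call:
{"method": "servo_tool", "body": {"increments": "0 0 0 0 0 0 2; 0 0 0 0 0 0 1.4; 0 0 0 0 0 0 1.0", "grip_force": 30}}

```text
time: 4.03
eef_pos: [0.475, -0.1544, 0.1021]
tcp_rot: [-0.095, 0.995, -0.0, 0.0]
contact_force: [-0.5, 0.2, 0.1]
opening: 0.121
```

Call:
{"method": "servo_tool", "body": {"increments": "0 0 0 0 0 0 0.7; 0 0 0 0 0 0 0.5; 0 0 0 0 0 0 0.3; 0 0 0 0 0 0 0; 0 0 0 0 0 0 0"}}

```text
time: 4.45
eef_pos: [0.4749, -0.1542, 0.1022]
tcp_rot: [-0.096, 0.995, 0.0, 0.0]
contact_force: [-1.1, 2.8, 3.3]
opening: 0.09
```

Call:
{"method": "servo_tool", "body": {"increments": "0 0 0 0 0 0 0; 0 0 0 0 0 0 0; 0 0 0 0 0 0 0", "grip_force": 110}}

```text
time: 4.7
eef_pos: [0.4749, -0.1542, 0.1024]
tcp_rot: [-0.096, 0.995, 0.0, 0.0]
contact_force: [-1.8, 2.7, 4.6]
opening: 0.071
```

```bash
python3 - <<'E'
from rel import *
st=ctrl.get_state();print(st['time'],st['eef_pos'],st['opening'],st['contact_force'],st['wrist_torque'])
snap('wrist','w3');snap('side','s3')
E
```

```text
4.7 [ 0.47492264 -0.15423305  0.10240777] 0.07132783242292202 [-1.83427887  2.74767701  4.6275027 ] [0.48543531 0.25715963 0.10054121]
```

View pics/w3.png

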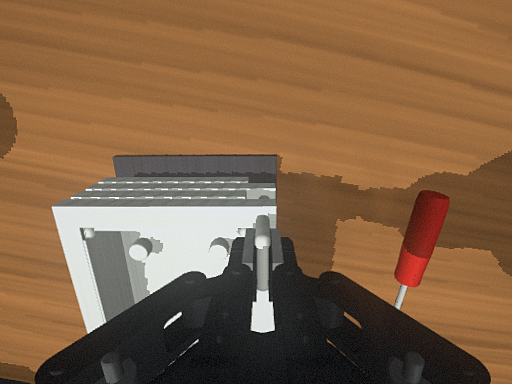

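Call:
{"method": "servo_tool", "body": {"increments": "0 0.0146 0 -0.03 0 -0.25 0; 0 0.0291 0 -0.06 0 -0.5 0; 0 0.0437 0 -0.1 0 -0.75 0; 0 0.0582 0 -0.13 0 -1 0; 0 0.0728 0 -0.17 0 -1.25 0; 0 0.0873 0 -0.21 0 -1.5 0; 0 0.0873 0 -0.21 0 -1.5 0"}}

```text
time: 5.38
eef_pos: [0.4772, -0.1541, 0.1174]
tcp_rot: [-0.096, 0.994, -0.004, -0.044]
contact_force: [3.2, 1.0, -4.0]
opening: 0.068
```

```bash
python3 - <<'E'
from rel import *
st=ctrl.get_state();print(st['time'],st['eef_pos'],st['opening'],st['contact_force'],st['wrist_torque'])
snap('wrist','w4');snap('side','s4')
b=cv2.imread('pics/s4.png')
cv2.imwrite('pics/s4c.png',np.vstack([cv2.resize(cv2.imread(f'pics/{n}.png')[130:205,210:330],None,fx=4,fy=4,interpolation=cv2.INTER_CUBIC) for n in('s3','s4')]))
E
```

```text
5.3833 [ 0.47716174 -0.15411269  0.11735997] 0.06835805268246346 [ 3.21280133  1.03804397 -3.98001431] [ 0.28941749 -0.15012777  0.12878532]
```

View pics/s4c.png

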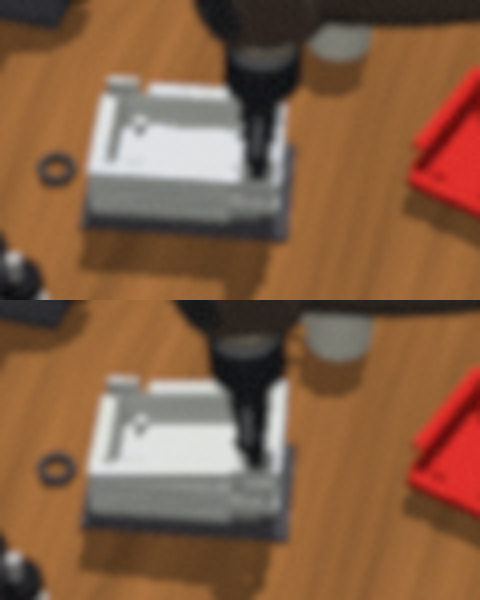

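View pics/w4.png

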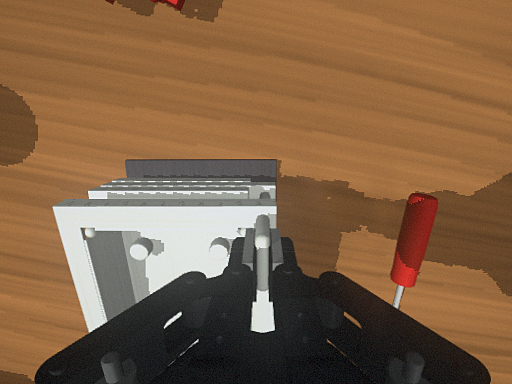

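Call:
{"method": "servo_tool", "body": {"increments": "0 0.0146 0 -0.03 0 -0.25 0; 0 0.0291 0 -0.06 0 -0.5 0; 0 0.0437 0 -0.1 0 -0.75 0; 0 0.0582 0 -0.13 0 -1 0; 0 0.0728 0 -0.17 0 -1.25 0; 0 0.0873 0 -0.21 0 -1.5 0; 0 0.105 0 -0.27 0 -1.8 0; 0 0.1222 0 -0.34 0 -2.1 0; 0 0.1222 0 -0.34 0 -2.1 0"}}

```text
time: 6.23
eef_pos: [0.4822, -0.153, 0.1379]
tcp_rot: [-0.095, 0.99, -0.01, -0.105]
contact_force: [2.1, 1.2, -3.7]
opening: 0.068
```

Call:
{"method": "servo_tool", "body": {"increments": "0 0.0146 0 -0.03 0 -0.25 0; 0 0.0291 0 -0.06 0 -0.5 0; 0 0.0437 0 -0.1 0 -0.75 0; 0 0.0582 0 -0.13 0 -1 0; 0 0.0728 0 -0.17 0 -1.25 0; 0 0.0873 0 -0.21 0 -1.5 0; 0 0.105 0 -0.27 0 -1.8 0; 0 0.1222 0 -0.34 0 -2.1 0; 0 0.1222 0 -0.34 0 -2.1 0"}}

```text
time: 6.98
eef_pos: [0.4898, -0.1516, 0.1578]
tcp_rot: [-0.094, 0.982, -0.016, -0.165]
contact_force: [1.4, -0.1, -3.6]
opening: 0.072
```

```bash
python3 - <<'E'
from rel import *
st=ctrl.get_state();print(st['time'],st['eef_pos'],st['opening'],st['contact_force'],st['wrist_torque'],st['qpos'].round(2))
snap('wrist','w5');snap('side','s5')
cv2.imwrite('pics/s5c.png',np.vstack([cv2.resize(cv2.imread(f'pics/{n}.png')[130:205,210:330],None,fx=4,fy=4,interpolation=cv2.INTER_CUBIC) for n in('s3','s5')]))
E
```

```text
6.9833 [ 0.48976723 -0.1515753   0.15776208] 0.07221426068521453 [ 1.40466048 -0.09086635 -3.56140095] [ 0.32630159 -0.27454788  0.12405593] [-0.41  0.19  1.89 -0.19  1.35 -2.1 ]
```

View pics/s5c.png

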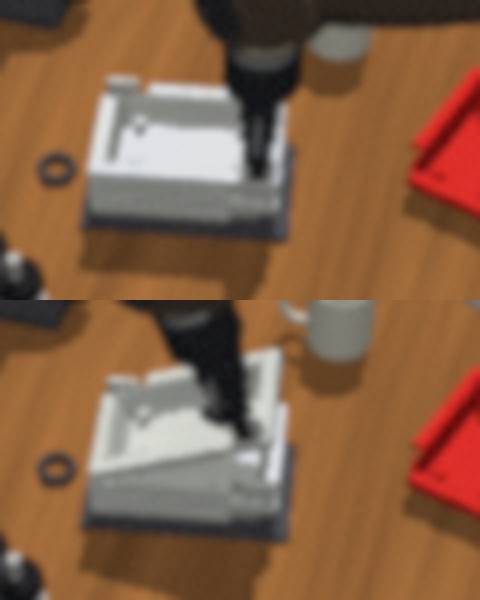

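View pics/w5.png

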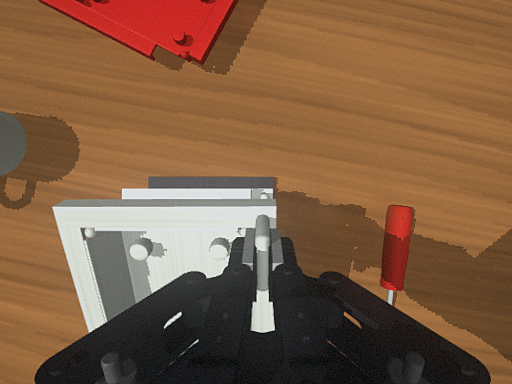

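Call:
{"method": "servo_tool", "body": {"increments": "0 0.0146 0 -0.03 0 -0.25 0; 0 0.0291 0 -0.06 0 -0.5 0; 0 0.0437 0 -0.1 0 -0.75 0; 0 0.0582 0 -0.13 0 -1 0; 0 0.0728 0 -0.17 0 -1.25 0; 0 0.0873 0 -0.21 0 -1.5 0; 0 0.105 0 -0.27 0 -1.8 0; 0 0.1222 0 -0.34 0 -2.1 0; 0 0.1222 0 -0.34 0 -2.1 0; 0 0.1222 0 -0.34 0 -2.1 0"}}

```text
time: 7.92
eef_pos: [0.4994, -0.1496, 0.176]
tcp_rot: [-0.093, 0.97, -0.022, -0.224]
contact_force: [1.9, 0.3, -3.3]
opening: 0.067
```

```bash
python3 - <<'E'
from rel import *
st=ctrl.get_state();print(st['time'],st['eef_pos'],st['opening'],st['contact_force'],st['wrist_torque'],st['qpos'].round(2))
r=R.from_quat(st['tcp_rot']);print(r.inv().apply([0,0,1]))
E
```

```text
7.9167 [ 0.49941147 -0.14959971  0.17603679] 0.06685758664829702 [ 1.85837184  0.34910516 -3.3202634 ] [ 0.38308229 -0.4994456   0.13802557] [-0.38  0.25  1.8  -0.24  1.48 -2.07]
[ 4.39318578e-01 -1.01815226e-05 -8.98331335e-01]
```

Call:
{"method": "servo_tool", "body": {"increments": "0 0 0 0.09 0 -0.18 0; 0 0 0 0.18 0 -0.36 0; 0 0 0 0.26 0 -0.54 0; 0 0 0 0.35 0 -0.72 0; 0 0 0 0.44 0 -0.9 0; 0 0 0 0.44 0 -0.9 0"}}

```text
time: 8.42
eef_pos: [0.4998, -0.1502, 0.1876]
tcp_rot: [-0.093, 0.97, -0.022, -0.223]
contact_force: [-0.2, -0.1, -1.7]
opening: 0.066
```

```bash
python3 - <<'E'
from rel import *
st=ctrl.get_state();print(st['time'],st['eef_pos'],st['opening'],st['contact_force'],st['wrist_torque'])
snap('side','s6');snap('top','t6')
A=cv2.resize(cv2.imread('pics/s6.png')[130:205,210:330],None,fx=5,fy=5,interpolation=cv2.INTER_CUBIC)
cv2.imwrite('pics/s6c.png',A)
E
```

```text
8.4167 [ 0.4997759  -0.15015364  0.18757985] 0.06557667996791283 [-0.16066812 -0.09235903 -1.69263532] [ 0.12241384 -0.22009957 -0.01180104]
```

View pics/s6c.png

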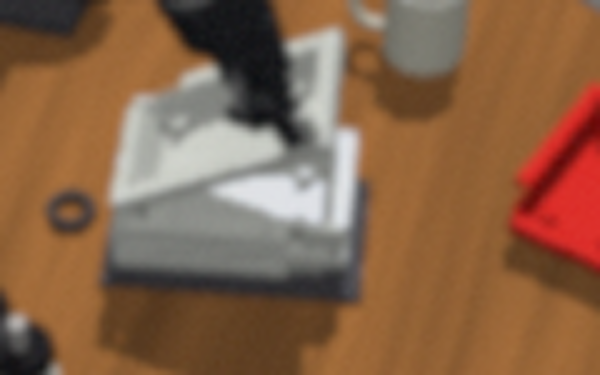

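Call:
{"method": "servo_tool", "body": {"increments": "0 0 0 0.88 0 -1.8 0; 0 0 0 1.76 0 -3.6 0; 0 0 0 2.64 0 -5.4 0; 0 0 0 3.52 0 -7.2 0; 0 0 0 4.39 0 -8.98 0; 0 0 0 4.39 0 -8.98 0; 0 0 0 4.39 0 -8.98 0"}}

```text
time: 9.1
eef_pos: [0.4998, -0.1498, 0.2871]
tcp_rot: [-0.093, 0.97, -0.022, -0.223]
contact_force: [-0.5, -0.6, -1.2]
opening: 0.069
```

Call:
{"method": "servo_tool", "body": {"increments": "0 -0.06 0 0 0 0 0; 0 -0.12 0 0 0 0 0; 0 -0.18 0 0 0 0 0; 0 -0.24 0 0 0 0 0; 0 -0.3 0 0 0 0 0; 0 -0.36 0 0 0 0 0; 0 -0.41 0 0 0 0 0; 0 -0.454 0 0 0 0 0; 0 -0.454 0 0 0 0 0; 0 -0.454 0 0 0 0 0"}}

```text
time: 9.93
eef_pos: [0.4982, -0.1494, 0.2842]
tcp_rot: [-0.095, 0.995, 0.001, -0.002]
contact_force: [-0.0, -0.0, -2.1]
opening: 0.069
```

```bash
python3 - <<'E'
from rel import *
st=ctrl.get_state();print(st['time'],st['eef_pos'],st['opening'],st['contact_force'],st['wrist_torque'],st['qpos'].round(2))
snap('side','s7');snap('top','t7')
cv2.imwrite('pics/s7c.png',cv2.resize(cv2.imread('pics/s7.png')[90:265,150:350],None,fx=3,fy=3,interpolation=cv2.INTER_CUBIC))
print(rel([.45,0,.172],Rtray(0)*Rgt))
s=load('t7');s0=load('t0')
E
```

```text
9.9333 [ 0.49823028 -0.14943157  0.28424394] 0.06946503733080356 [-2.10648229e-02 -1.01994230e-03 -2.06589456e+00] [ 0.03822802  0.09047315 -0.00711156] [-0.49 -0.09  1.91 -0.    1.32 -2.25]
(array([ 0.001 , -0.0025,  0.1911]), array([ 1.95, 15.59, 11.31]))
```

View pics/s7c.png

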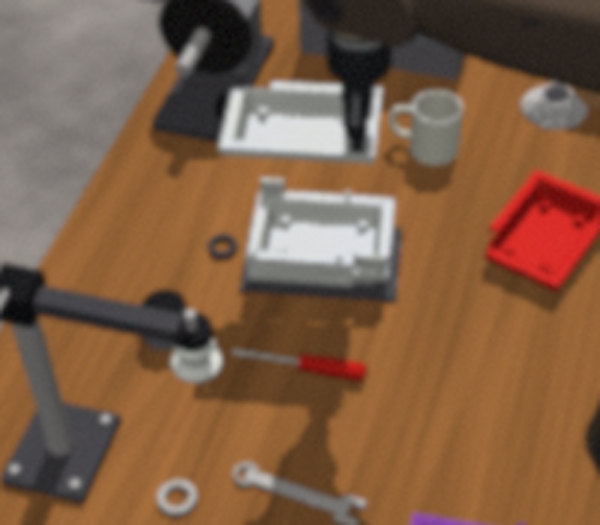

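View pics/t7.png

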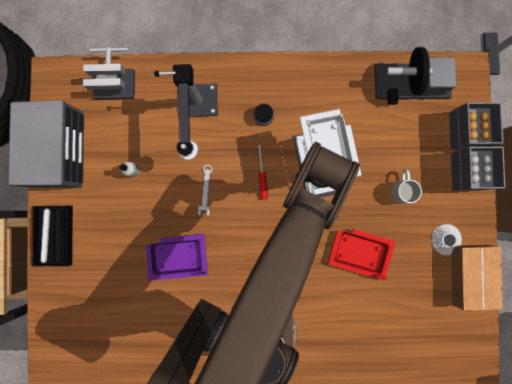

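Call:
{"method": "servo_tool", "body": {"increments": "0 0 0.02 0.2 2 0.5 0; 0 0 0.05 0.5 4 1.2 0; 0 0 0.08 0.8 6 2.2 0; 0 0 0.11 1 8 3.6 0; 0 0 0.14 1.3 10 5.4 0; 0 0 0.17 1.6 12 7.4 0; 0 0 0.191 1.8 14 9.4 0; 0 0 0.191 1.95 15.6 11.3 0; 0 0 0.191 1.95 15.6 11.3 0; 0 0 0.191 1.95 15.6 11.3 0"}}

```text
time: 10.87
eef_pos: [0.4498, 0.0006, 0.1717]
tcp_rot: [-0.001, 1.0, 0.0, -0.002]
contact_force: [-0.4, -1.2, 0.0]
opening: 0.069
```

```bash
python3 - <<'E'
from rel import *
st=ctrl.get_state();print(st['time'],st['eef_pos'],st['opening'],st['contact_force'],st['wrist_torque'],st['qpos'].round(2))
snap('side','s8');snap('top','t8')
cv2.imwrite('pics/s8c.png',cv2.resize(cv2.imread('pics/s8.png')[110:285,130:330],None,fx=3.4,fy=3.4,interpolation=cv2.INTER_CUBIC))
cv2.imwrite('pics/t8c.png',cv2.resize(cv2.imread('pics/t8.png')[90:230,170:370],None,fx=4,fy=4,interpolation=cv2.INTER_CUBIC))
print(rel([.479,.2735,.172],Rtray(0)*Rgt))
E
```

```text
10.8667 [0.44977872 0.00055717 0.17173723] 0.0686079589119343 [-0.37438013 -1.18823361  0.00647179] [0.00081668 0.12630142 0.02555968] [-0.22 -0.15  2.18 -0.    1.12 -1.8 ]
(array([-0.0009,  0.002 ,  0.0004]), array([-2.73, 27.43,  0.2 ]))
```

View pics/s8c.png

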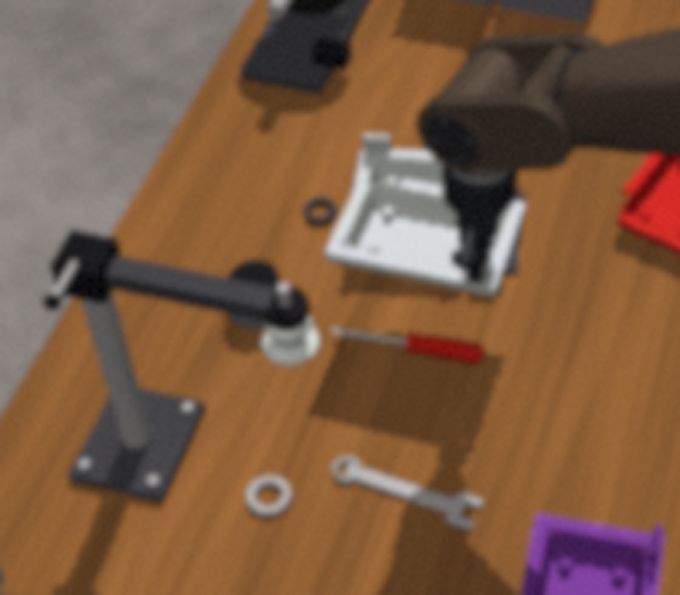

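View pics/t8c.png

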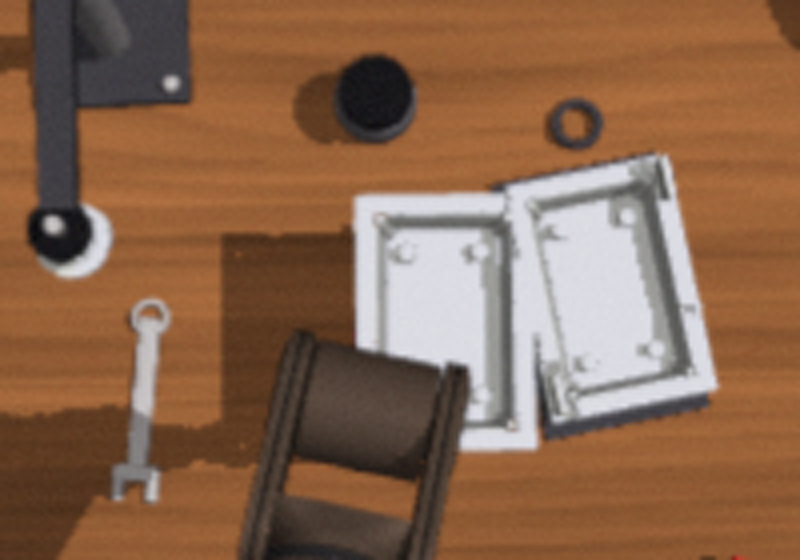

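```bash
python3 - <<'E'
from rel import *
s=load('t8');d=s['d']
for p in[(265,142),(278,141),(290,141),(300,150),(300,170),(302,190),(295,199),(262,150),(262,160),(280,160),(275,172)]:
    q=[(p[0]+i,p[1]+j) for i in(-1,0,1) for j in(-1,0,1)]
    P=dep(s,q);print(p,np.median(P,0).round(4),P[:,2].std().round(4))
# corners on z=.155
print(onz(s,[(170+355/4,90+196/4),(170+538/4,90+450/4)],.155).round(4))
E
```

```text
(265, 142) [ 0.616  -0.0142  0.1523] 0.0649
(278, 141) [ 0.6158 -0.0535  0.1532] 0.002
(290, 141) [ 0.6153 -0.0899  0.1533] 0.0031
(300, 150) [ 0.5986 -0.1272  0.0668] 0.0016
(300, 170) [ 0.5266 -0.1186  0.1542] 0.0027
(302, 190) [ 0.4662 -0.1236  0.1537] 0.0016
(295, 199) [ 0.4395 -0.1021  0.1523] 0.0016
(262, 150) [ 0.5886 -0.0047  0.1544] 0.433
(262, 160) [ 0.5585 -0.0044  0.1553] 0.0024
(280, 160) [ 0.5605 -0.0597  0.1277] 0.0021
(275, 172) [ 0.5236 -0.0439  0.1261] 0.442
[[ 0.6222  0.0047  0.155 ]
 [ 0.4286 -0.1303  0.155 ]]
```

Call:
{"method": "servo_tool", "body": {"increments": "0 0 0 0 1.5 0 0; 0 0 0 0 4 0 0; 0 0 0 0 7 0 0; 0 0 0 0 10 0 0; 0 0 0 0 13 0 0; 0 0 0 0 16 0 0; 0 0 0 0 19 0 0; 0 0 0 0 22 0 0; 0 0 0 0 25 0 0; 0 0 0 0 26.5 0 0"}}

```text
time: 11.8
eef_pos: [0.4524, 0.2674, 0.1752]
tcp_rot: [-0.0, 1.0, 0.001, 0.002]
contact_force: [-0.3, -0.7, -1.9]
opening: 0.069
```

Call:
{"method": "servo_tool", "body": {"increments": "0 0 0 0 0.6 0 0; 0 0 0 -0.5 1 0 0; 0 0 0 -1 1 0 0; 0 0 0 -1.5 1 0 0; 0 0 0 -2 1 0 0; 0 0 0 -2.5 1 0 0; 0 0 0 -2.9 1 0 0; 0 0 0 -2.9 1 0 0; 0 0 0 -2.9 1 0 0"}}

```text
time: 12.55
eef_pos: [0.4797, 0.2745, 0.1729]
tcp_rot: [0.0, 1.0, -0.0, -0.0]
contact_force: [0.4, 0.3, -1.9]
opening: 0.071
```

```bash
python3 - <<'E'
from rel import *
st=ctrl.get_state();print(st['time'],st['eef_pos'],R.from_quat(st['tcp_rot']).as_matrix()[:,2].round(3),st['opening'],st['contact_force'],st['wrist_torque'],st['qpos'].round(2))
snap('side','s9');snap('top','t9');snap('wrist','w9')
cv2.imwrite('pics/s9c.png',cv2.resize(cv2.imread('pics/s9.png')[150:325,110:310],None,fx=3.4,fy=3.4,interpolation=cv2.INTER_CUBIC))
cv2.imwrite('pics/t9c.png',cv2.resize(cv2.imread('pics/t9.png')[60:220,110:370],None,fx=3,fy=3,interpolation=cv2.INTER_CUBIC))
print(rel([.479,.2735,.172],Rtray(0)*Rgt))
E
```

```text
12.55 [0.47970346 0.27445766 0.17291676] [-0. -0. -1.] 0.0714910597176984 [ 0.40892696  0.26691154 -1.92910892] [0.06911605 0.10087833 0.02233118] [ 0.34  0.09  1.94  0.    1.11 -1.23]
(array([-0.0001, -0.0003,  0.0003]), array([ 0.02, -0.13,  0.09]))
```

View pics/s9c.png

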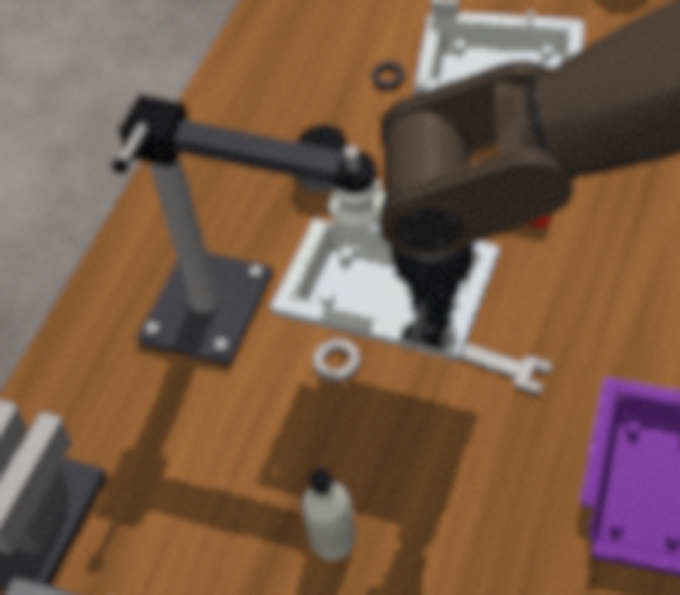

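View pics/t9c.png

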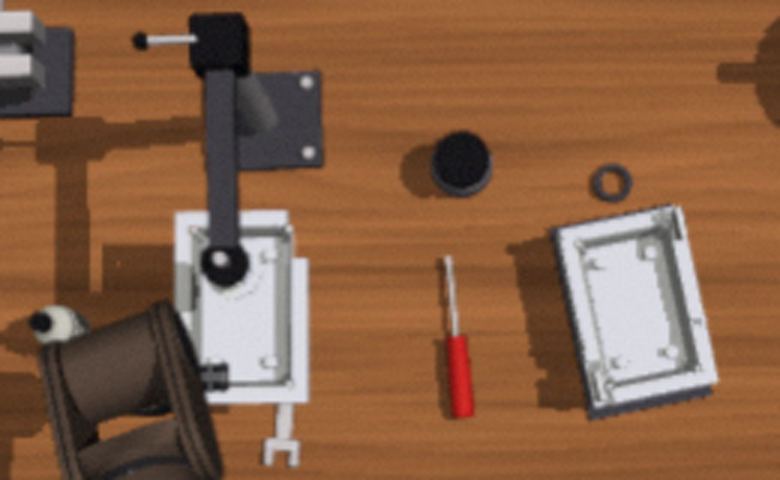

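View pics/w9.png

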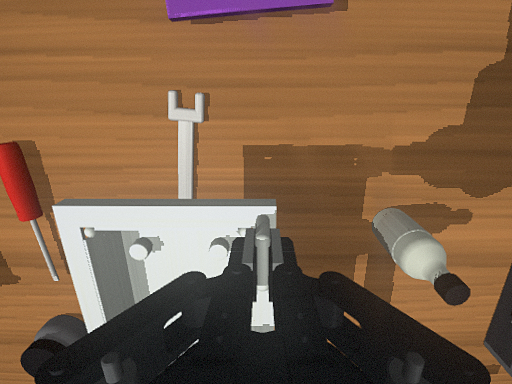

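```bash
python3 - <<'E'
from rel import *
s=load('t9');d=s['d']
print('corners',onz(s,[(110+174/3,60+212/3),(110+308/3,60+403/3)],.156).round(4))
for p in[(172,140),(203,170),(209,180),(208,192),(200,180)]:
    q=[(p[0]+i,p[1]+j) for i in(-1,0,1) for j in(-1,0,1)]
    print(p,np.median(dep(s,q),0).round(4))
hsv=cv2.cvtColor(s['im'],cv2.COLOR_RGB2HSV)
m=((hsv[:,:,1]<60)&(hsv[:,:,2]>165)).astype(np.uint8);m[:115]=0;m[210:]=0;m[:,:280]=0;m[:,365:]=0
c=max(cv2.findContours(m,cv2.RETR_EXTERNAL,cv2.CHAIN_APPROX_NONE)[0],key=cv2.contourArea).reshape(-1,2)
print('stack',cv2.minAreaRect((onz(s,c,.068)[:,:2]*1000).astype(np.float32)))
a=load('t0')['im'].astype(int);D=np.abs(a-s['im']).max(2)
cv2.imwrite('pics/diff.png',np.clip(D*2,0,255).astype(np.uint8))
st=ctrl.get_state();print(st['time'],st['contact_force'],st['eef_pos'])
E
```

```text
corners [[0.6513 0.2797 0.156 ]
 [0.4565 0.145  0.156 ]]
(172, 140) [0.6225 0.2682 0.1522]
(203, 170) [0.5326 0.1772 0.1273]
(209, 180) [0.4998 0.1559 0.1533]
(208, 192) [0.4638 0.1595 0.1522]
(200, 180) [0.5011 0.1852 0.1386]
stack ((560.5355224609375, -198.7869873046875), (193.8656768798828, 136.17160034179688), 10.78729248046875)
12.7 [ 0.30701596  0.07090226 -1.78524234] [0.47920737 0.27478488 0.17290368]
```

View pics/diff.png

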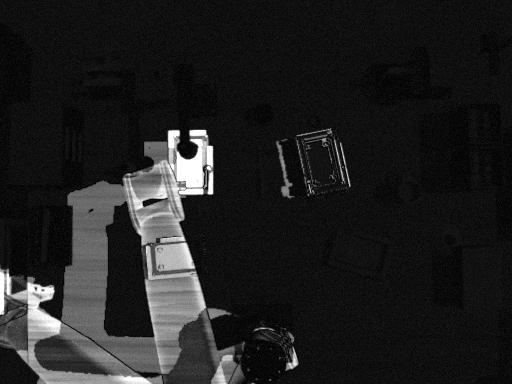

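```bash
python3 -c "
from plant import ctrl
print(ctrl.sign_off())"
```

```text
the job is handed in; nothing more can be done
None
```

The top tray is held level under the hub in the gripper, and I handed the job in at about 12.7 s.

I gripped the silver tray by its near-left ear at 110 N. I turned it about 26° around its far edge while that end stayed seated, then lifted it slowly until it came free. After that I levelled it, lowered it to the holding height and carried it in beneath the hub.

Last checks:
- **Hub over the tray:** the axle end is over the floor, about 25 mm beyond and 7 mm right of the tray's centre. The rim is at about 0.153–0.156 m, so the tip is about 75 mm above it.
- **Level:** the tool was exactly vertical, and depth points on the rim agreed within about 2 mm.
- **Contact:** the wrist force was about 1.8 N, which is just the tray's weight, so nothing is touching the hub or fixture.
- **Stack and other objects:** the stack is at the same position as at the start, within 0.1 mm and 0.25° (measurement noise). The before/after image difference shows no movement of the other things on the bench. What changed over the purple tray looks like arm shadow.

Two things disagreed. The first wrist view put the ear 1–2 mm to the side of the overhead estimate, which I corrected before gripping. My first approach move also took a poor direction, passing closer to the base than planned but clear of everything.

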